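# Lay the contact shoe down on its bedding step

## Robot

A 6-joint arm with a two-finger parallel gripper is mounted at the origin on the work surface. World frame = base frame: x ahead of the robot, y to its left, z up, the work surface at z = 0. Lengths are in m, angles in rad, forces in N, time in s.
With the tool pointing down it reaches from about 0.35 to 0.85 m from the base axis. Payload 8.1 kg.
Tool frame: the origin (TCP) lies midway between the tips of the shut fingers; the grasp point (between the pads) lies 19 mm behind it (robot.grip_point_offset is the distance from the TCP to the grasp point, in m); z points along the fingers, y is the line along which they close (so a half turn about z gives the same grasp; the last joint's range is limited). The gripper opens to 93 mm and grips with 3 to 60 N. Pads are 15 mm wide; open, the fingers measure 128 mm over their backs; the gripper's body (75 mm by 188 mm) begins 65 mm behind the grasp point.
Start: joints at [-1.316, 0.13, 1.488, -0, 1.523, -0.085], TCP at [0.2, -0.566, 0.219] pointing down, gripper open.
Joint ranges: [-2.96, 2.96], [-0.89, 2.26], [0.02, 2.5], [-1.34, 4.48], [0, 2.73], [-2.66, 2.66]. Speed limits (rad/s): [2.39, 2.39, 2.79, 3.14, 3.14, 3.14].

## Interface

Orientations are given as a rotation vector (axis times angle).
In Python, from plant import robot, read_camera, job gives the robot as it stands.
- The arm moves only by the shell command python3 -m inch 'ROWS' [FORCE]. ROWS is JSON, one flat list of numbers, 5 for each row, row after row: the shift along the world's x, y, z in mm, then the turn about the world's z in degrees, then the opening in per cent of the stroke, from 0 (shut) to 100 (fully open). In form: [dx, dy, dz, yaw, hand, dx, dy, dz, yaw, hand, ...]. A call has 1 to 10 rows; each row is the pose to reach, as a shift and turn from the pose commanded when the call began; what a row does not reach only later rows make up. A row lasts 1/12 s, in which the tool goes at most 41.7 mm and 7.16 degrees, less where a joint would pass 70% of its speed; a pose out of reach is approached as far as the arm can. A call with a gripper value outside its range is refused whole. The fingers move at their own pace and stop on an object; FORCE is the grip in N (left out, the last holds). Time passes only in rows, so rows that repeat a pose let the fingers close. It gives the time, the measured TCP pose, the force, the opening and the grip force at its end, in the units of the state.
- robot.read_state(): the state, without advancing time (a new reading comes with each control period).
- read_camera(name): name is "side" or "top" or "wrist"; returns a dict with "image" (384x512x3 uint8, blue, green, red), "K" (3x3 intrinsics, pixels), "extrinsics" (4x4, takes a point from world to camera coordinates); the wrist camera has in their place "mount" (4x4, takes a point from camera to tool coordinates, whose origin is the TCP and whose axes are the flange's). Camera axes: x right, y down, z forward; pixel columns grow to the right and rows downward; lengths in m; the calibration is good to about 2 mm. A picture is of the moment at which its call begins: read the wrist's pose just before it. There is no depth.
- job.close_job(): hands the job in; it is judged then, once.
The state is a dict: "t": time; "q": joint angles; "dq": joint speeds; "joint_torque": joint torques, N m; "tool_pos": TCP position; "orientation": TCP orientation; "force": force on the tool from outside, world axes, zero at the start; "wrist_torque": the same for the moment, N m; "opening": finger opening in m; "gripper_force": force on a finger pad.
Only numpy, scipy, OpenCV 4.12 (cv2) and the standard library are available. Lean on these libraries where they do the work, as an engineer would, in place of code of your own. Each camera call takes 0.05 s, during which the arm holds its last target. There are 200 camera calls.

## Task

On the turntable plate, push the upright copper contact shoe along the plate until its round heel is fully home against the edge of the steel step, keeping it upright. Then tip it forward over its heel and ease it down, so that it comes to lie flat on the step without a bump, the heel still against the step's edge. Only push and steady the shoe with the fingers, never grasp or lift it, and leave everything else where it is.

Things in the scene. Friction and masses are not known exactly. Their poses are not given: they have to be found in the camera images.
- turntable: Fixed (locked) cast-iron disc, 300 mm in diameter, 20 mm thick, lying on the table. Origin: centre of its underside, on the table. x: the direction in which the shoe is pushed and tipped, square to the step's edge and away from the shoe; z up.
- step_edge (a point): Middle of the straight upper edge of the steel step (the stop), right above the disc's origin, 30 mm above the table. The step is a slab fixed on the disc, 10 mm thick above the disc's top, covering the disc's x from 0 to 120 mm and y from -50 to 50 mm; the edge runs along the disc's y.
- shoe: Loose L-shaped copper bracket, 0.6 to 0.95 kg, upright on the disc, 15 to 35 mm short of the step. Origin: on the underside, below the heel barrel's axis; at disc x = -6 mm when home. x: towards the step (within 0.15 rad of the disc's x), z: up while it stands. It pushes back on a finger behind its upright until tipped about 30 degrees, rests balanced between about 30 and 46 degrees, and beyond that it falls forward by itself unless held back.
- shoe_heel (a point): Middle of the axis of the shoe's round heel barrel, 12 mm in diameter, 56 mm long along the shoe's y (shoe x = 0, z = 6 mm). Home against the step, the shoe tips forward about this axis, in the corner of disc and step, and lies flat on the step after exactly a quarter turn, its foot then standing up.
- shoe_head (a point): Middle of the top end of the shoe's upright (shoe x = -10, z = 120 mm). The upright is a plate 40 mm wide (y), 12 mm thick (x from -16 to -4 mm), 120 mm high.
- shoe_corner (a point): Inner corner of the L, where the back of the upright meets the top of the foot (shoe x = -16, y = 0, z = 12 mm). A finger standing in this corner can push the upright first and then, past the balance point, hold back the rising foot and let it forward slowly.
- shoe_tail (a point): Middle of the rear end face of the shoe's foot (shoe x = -90, y = 0, z = 6 mm). The foot is a bar 40 mm wide, 12 mm thick (z from 0 to 12 mm), reaching from the upright back to x = -90 mm. While it falls, hold it back well up the foot: held back low down, its heel can slide away from the step (friction about 0.6).
- brush_block: Bystander: dark carbon block 40 x 25 x 30 mm high on the disc, to one side of the shoe. Origin: centre of its underside.
- brush_pin: Bystander: steel headed pin, 26 mm wide and 40 mm high, standing on its head on the disc, to the other side of the shoe. Origin: centre of its underside.
- micrometer: Bystander: chrome micrometer about 145 mm long and 17 mm high lying on the table. Origin: centre of its bow, on the table.
- mirror: Bystander: round inspection mirror, 64 mm in diameter, in black bakelite with a 140 mm long handle, lying on the table. Origin: centre of the disc's underside.
- dish: Bystander: round tin dish, 120 mm in diameter, 22 mm high. Origin: centre of its underside.
- rivet0: Bystander: bronze rivet head, 22 mm in diameter, 11 mm high, in the dish. Origin: centre of its underside.
- rivet1: Bystander: bronze rivet head, 22 mm in diameter, 11 mm high, in the dish. Origin: centre of its underside.
- rivet2: Bystander: bronze rivet head, 22 mm in diameter, 11 mm high, in the dish. Origin: centre of its underside.
Mind the look-alikes: they are no part of the job. Of the things that look like the shoe, the middle-sized one is meant.

How it is judged:
On the way:
1. the shoe, still upright, stands with its heel home against the step (within 5 mm) (x of shoe_heel in the frame of turntable above -0.011 m and angle between shoe's own z axis and vertical below 0.12 rad), for 0.2 s.
At the end, for the whole second after the job is handed in: The shoe lies at rest on the step on the front face of its upright (within 0.06 rad of flat), its heel down on the plate and within 7 mm of the step's edge, its head over the step and within 45 mm of the disc's x axis (angle between shoe's own z axis and vertical between 1.5108 and 1.6308 rad and angle between shoe's own y axis and vertical between 1.5108 and 1.6308 rad and x of shoe_heel in the frame of turntable between -0.013 and 0 m and height (world z) of shoe_heel below 0.032 m and x of shoe_head in the frame of turntable above 0.08 m and y of shoe_head in the frame of turntable between -0.045 and 0.045 m and linear speed of shoe below 0.01 m/s and angular speed of shoe below 0.1 rad/s); the robot touches nothing.
It fails at once if the shoe lands with a bump (still turning faster than 1.5 rad/s in the last 10 degrees before lying flat) (angle between shoe's own z axis and vertical above 1.4 rad and angular speed of shoe above 1.5 rad/s).
It fails at once if the shoe is lifted (its heel rises more than 15 mm off the plate) (height (world z) of shoe_heel above 0.041 m).
It fails at once if another thing is moved by more than 20 mm (distance of any of micrometer, mirror, dish, rivet0, rivet1, rivet2, brush_block, brush_pin from where it was at the start of the episode above 0.02 m).
It also fails if it takes over 54 s, if anything falls off the work surface, if the arm or the gripper's body presses on something with over 40 N, if the wrist force passes 120 N, or if a joint passes its speed limit or range.

## Working session

There is one attempt and no reset: what is moved stays moved. The work goes in short steps, Python scripts to look and compute and a shell command to move; the robot and the scene stay as the last step left them, time stands still between calls to the robot, and variables do not carry over. Pictures are saved under pics/ and viewed, at most 10 in all, crops included, and the job is handed in when it is done.

```bash
mkdir -p pics; ls; cat > h.py <<'E'
import numpy as np, cv2
from plant import robot, read_camera, job
E
python3 - <<'E'
from h import *
s=robot.read_state();print(s['t'],s['tool_pos'],s['orientation'])
for n in("side","top"):
    c=read_camera(n);cv2.imwrite(f"pics/{n}0.png",c["image"]);np.savez(f"{n}0.npz",**{k:c[k] for k in("image","K","extrinsics")})
    E=c["extrinsics"];print(n,c["K"].round(1).tolist(),(-E[:3,:3].T@E[:3,3]).round(3),E[2,:3].round(2))
E
```

```text
pics
0.0 [ 0.19987567 -0.56514242  0.21761133] [-3.09458084e+00 -5.30950387e-01  2.20692990e-04]
side [[421.5, 0.0, 246.2], [0.0, 421.5, 187.6], [0.0, 0.0, 1.0]] [ 0.468 -0.93   0.86 ] [ 0.05  0.77 -0.64]
top [[363.1, 0.0, 257.6], [0.0, 363.1, 188.4], [0.0, 0.0, 1.0]] [ 0.374 -0.003  1.232] [ 0.14  0.   -0.99]
```

View pics/top0.png

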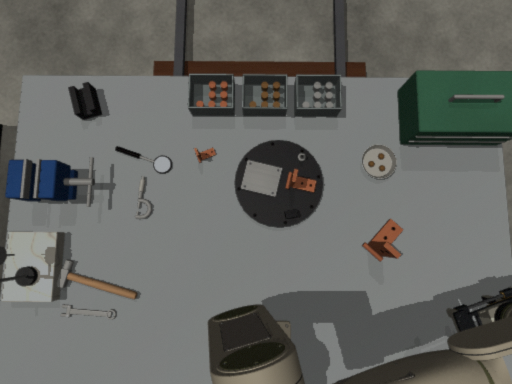

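View pics/side0.png

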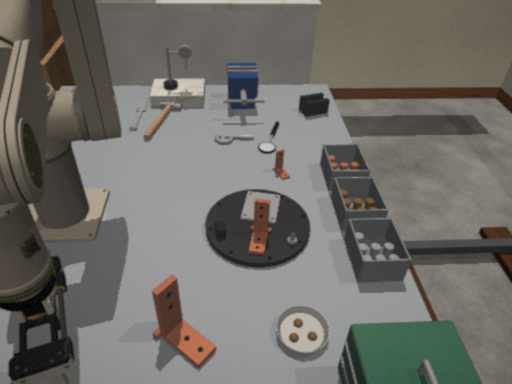

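The top view shows the black disc around (279,184), with the light step left of centre and the copper shoe right of it at (300,182). The shoe's upright is nearest the step, so the push runs roughly along world +y. The small copies at (205,155) and the large one at (385,240) are the look-alikes.

```bash
cat >> h.py <<'E'
def cast(K,E,uv,z):
    "pixels -> world points on plane height z"
    uv=np.atleast_2d(uv).astype(float); d=np.c_[uv,np.ones(len(uv))]@np.linalg.inv(K).T@E[:3,:3]
    o=-E[:3,:3].T@E[:3,3]; return o+d*((z-o[2])/d[:,2])[:,None]
def proj(K,E,p):
    q=np.atleast_2d(p)@E[:3,:3].T+E[:3,3]; q=q@K.T; return q[:,:2]/q[:,2:]
def tri(views):
    "views: list of (K,E,uv) -> point"
    A=[];b=[]
    for K,E,uv in views:
        d=E[:3,:3].T@np.linalg.inv(K)@np.r_[uv,1];d/=np.linalg.norm(d);o=-E[:3,:3].T@E[:3,3]
        P=np.eye(3)-np.outer(d,d);A.append(P);b.append(P@o)
    return np.linalg.lstsq(np.vstack(A),np.hstack(b),rcond=None)[0]
def wrist():
    "wrist picture with world->camera extrinsics"
    s=robot.read_state(); c=read_camera("wrist")
    T=np.eye(4);T[:3,:3]=cv2.Rodrigues(np.array(s["orientation"]))[0];T[:3,3]=s["tool_pos"]
    return c["image"],np.array(c["K"]),np.linalg.inv(T@c["mount"]),s
E
python3 - <<'E'
from h import *
for n,box in(("top",(225,130,335,235)),("side",(195,180,320,270))):
    d=np.load(n+"0.npz");im=d["image"];K=d["K"];E=d["extrinsics"];x0,y0,x1,y1=box
    sub=im[y0:y1,x0:x1];g=sub.max(2);hsv=cv2.cvtColor(sub,cv2.COLOR_BGR2HSV)
    dark=((g<75)*255).astype(np.uint8)
    c=max(cv2.findContours(dark,0,1)[0],key=cv2.contourArea);h=cv2.convexHull(c)[:,0]+[x0,y0]
    w=cast(K,E,h,0.02)[:,:2]; (cx,cy),r=cv2.minEnclosingCircle(w.astype(np.float32)); 
    A=np.c_[2*w,np.ones(len(w))];s=np.linalg.lstsq(A,(w**2).sum(1),rcond=None)[0]
    print(n,"disc",s[:2].round(4),np.sqrt(s[2]+s[0]**2+s[1]**2).round(4))
    st=((hsv[...,1]<60)&(hsv[...,2]>120)).astype(np.uint8)
    disc=cv2.fillConvexPoly(np.zeros(im.shape[:2],np.uint8),h,1)[y0:y1,x0:x1]
    st&=cv2.erode(disc,np.ones((7,7)))
    c=max(cv2.findContours(st,0,1)[0],key=cv2.contourArea);w=cast(K,E,c[:,0]+[x0,y0],0.03)[:,:2]
    R=cv2.minAreaRect((w*1000).astype(np.float32));print("step",R,cv2.boxPoints(R).round(0).tolist())
    cu=((hsv[...,0]<12)&(hsv[...,1]>120)&(hsv[...,2]>90)).astype(np.uint8)
    c=max(cv2.findContours(cu,0,1)[0],key=cv2.contourArea);print("shoe px",cv2.boundingRect(c),"+",x0,y0, "world@.032",cast(K,E,c[:,0].mean(0)+[x0,y0],.032).round(3))
E
```

```text
top disc [ 0.5605 -0.0684] 0.149
step ((576.2236938476562, -9.569343566894531), (113.49121856689453, 94.3215560913086), 76.9394302368164) [[517.0, -54.0], [609.0, -76.0], [635.0, 35.0], [543.0, 56.0]]
shoe px (67, 39, 24, 23) + 225 130 world@.032 [[ 0.564 -0.145  0.032]]
side disc [ 0.5579 -0.0809] 0.1509
step ((572.3075561523438, -17.01397705078125), (106.73082733154297, 98.8108139038086), 76.35579681396484) [[512.0, -57.0], [608.0, -81.0], [633.0, 23.0], [537.0, 46.0]]
shoe px (54, 29, 22, 45) + 195 180 world@.032 [[ 0.562 -0.113  0.032]]
```

The disc x axis points at about 77° yaw, with the disc centre near (0.56,-0.07). I'll rise first to clear the tall look-alike, then go over the shoe and turn the tool so that its y axis is square to the push.

```bash
python3 -m inch '[0,0,40,0,0, 0,0,80,0,0, 0,0,120,7,0, 30,28,120,14,0, 60,56,120,21,0, 90,84,120,28,0, 120,112,120,35,0, 150,140,120,42,0, 180,168,120,49,0, 210,196,120,57.5,0]'; python3 -m inch '[30,28,0,0,0, 60,56,0,0,0, 90,84,0,0,0, 120,112,0,0,0, 145,130,0,0,0, 145,130,0,0,0, 145,130,0,0,0]'
python3 - <<'E'
from h import *
im,K,E,s=wrist();cv2.imwrite("pics/w1.png",im);np.savez("w1.npz",im=im,K=K,E=E);print(s["t"],s["tool_pos"],s["q"],(-E[:3,:3].T@E[:3,3]).round(3))
E
```

```text
t: 0.93
tool_pos: [0.411, -0.368, 0.3383]
orientation: [-2.476, -1.933, 0.0]
force: [-0.0, -1.1, 0.5]
opening: 0.0311
gripper_force: 0.0
t: 1.52
tool_pos: [0.5558, -0.2382, 0.3376]
orientation: [-2.478, -1.929, 0.001]
force: [-0.4, -0.3, -0.8]
opening: 0.0006
gripper_force: 0.0
1.5167 [ 0.55576135 -0.23818039  0.33755277] [-4.89581811e-01  1.28243458e-01  1.27628250e+00 -1.36095845e-04
  1.73888504e+00 -2.41956133e-01] [ 0.577 -0.162  0.503]
```

View pics/w1.png

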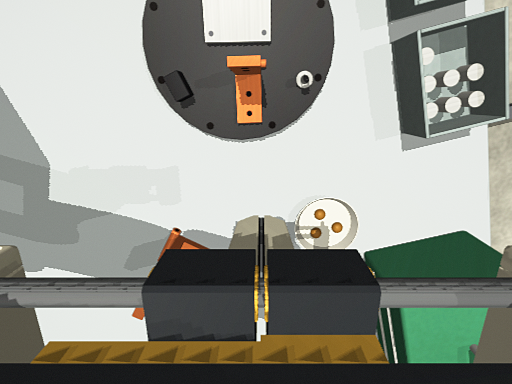

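The wrist view shows the step's front edge at row ~43 (cols 204–271), with the shoe below it. The top of the upright is around (247,62) and the foot's tail end is at (250,123). The block at (180,86) and the pin at (305,79) are well clear on either side.

```bash
python3 - <<'E'
from h import *
d=np.load("w1.npz");im,K,E=d["im"],d["K"],d["E"]
hsv=cv2.cvtColor(im,cv2.COLOR_BGR2HSV)
# foot: copper, columns 225..275
cu=((hsv[...,0]<16)&(hsv[...,1]>120)&(hsv[...,2]>80)).astype(np.uint8);cu[:,:215]=0;cu[:,280:]=0;cu[140:]=0
c=max(cv2.findContours(cu,0,1)[0],key=cv2.contourArea)
print("poly",cv2.approxPolyDP(c,2.5,True)[:,0].tolist())
for r in range(52,130,4):
    xs=np.where(cu[r])[0]
    if len(xs):print(r,xs.min(),xs.max(),im[r,(xs.min()+xs.max())//2].tolist())
st=((hsv[...,1]<50)&(hsv[...,2]>150)).astype(np.uint8);st[:,:195]=0;st[:,285:]=0;st[60:]=0
c=max(cv2.findContours(st,0,1)[0],key=cv2.contourArea);print("step",cv2.approxPolyDP(c,2.5,True)[:,0].tolist())
big=cv2.resize(im[30:140,195:325],None,fx=6,fy=5,interpolation=cv2.INTER_CUBIC);cv2.imwrite("pics/w1c.png",big)
E
```

```text
poly [[227, 56], [227, 66], [240, 74], [235, 76], [237, 122], [261, 122], [259, 67], [265, 66], [265, 59], [259, 55], [243, 55], [248, 56], [243, 61], [241, 57], [228, 60]]
56 227 260 [89, 182, 255]
60 227 265 [88, 171, 252]
64 227 265 [85, 165, 255]
68 230 259 [7, 8, 15]
72 234 259 [27, 49, 94]
76 235 260 [50, 92, 178]
80 235 261 [55, 105, 199]
84 236 261 [53, 104, 198]
88 236 261 [54, 104, 199]
92 236 261 [11, 7, 0]
96 236 261 [20, 28, 49]
100 236 261 [53, 104, 197]
104 236 261 [45, 88, 182]
108 237 261 [87, 173, 253]
112 237 261 [19, 16, 9]
116 237 261 [78, 152, 255]
120 237 261 [87, 170, 253]
step [[202, 0], [205, 41], [270, 40], [270, 0]]
```

View pics/w1c.png

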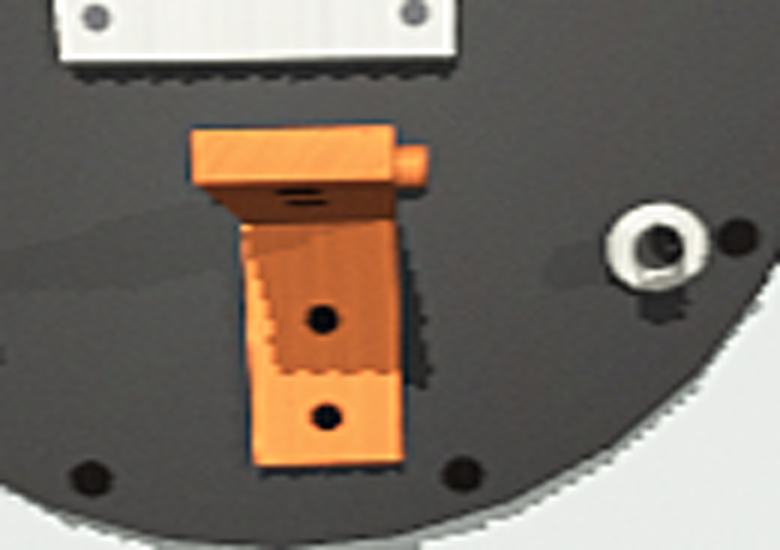

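```bash
python3 - <<'E'
from h import *
d=np.load("w1.npz");K,E=d["K"],d["E"]
P=dict(step=([[205.3,42.2],[270.8,40.6]],.03),tail=([[237,123],[262.2,122]],.032),inner=([[235.3,75],[261.2,74]],.032),topback=([[227.2,66.6],[261.2,66.4]],.14),topfront=([[226.7,55.6],[260.5,55.2]],.14))
C={}
for k,(uv,z) in P.items():
    w=cast(K,E,uv,z)[:,:2]*1000;C[k]=w.mean(0);v=w[1]-w[0];print(k,w.round(0).tolist(),"mid",C[k].round(1),"len",np.hypot(*v).round(1),"normal yaw",(np.degrees(np.arctan2(v[1],v[0]))+90).round(1))
v=C["inner"]-C["tail"];print("foot yaw",np.degrees(np.arctan2(v[1],v[0])),np.hypot(*v))
print("push yaw-> gap tail to step",C["step"]-C["tail"])
# height checks in two views: tail mid & head top (top camera mask extents)
for n in("top","side"):
    t=np.load(n+"0.npz");
    for k,z in(("tail",.032),("topback",.14),("step",.03)):print(n,k,proj(t["K"],t["extrinsics"],np.r_[C[k]/1000,z]).round(1))
t=np.load("side0.npz");im=t["image"][185:265,215:315];cv2.imwrite("pics/s0c.png",cv2.resize(im,None,fx=7,fy=7,interpolation=cv2.INTER_CUBIC))
E
```

```text
step [[514.0, -60.0], [611.0, -82.0]] mid [562.7 -70.9] len 99.6 normal yaw 77.0
tail [[529.0, -188.0], [569.0, -196.0]] mid [ 548.9 -191.8] len 41.2 normal yaw 78.0
inner [[546.0, -116.0], [585.0, -125.0]] mid [ 565.7 -120.3] len 40.4 normal yaw 77.9
topback [[546.0, -115.0], [585.0, -125.0]] mid [ 565.8 -120.1] len 40.6 normal yaw 76.1
topfront [[549.0, -103.0], [588.0, -113.0]] mid [ 568.3 -108.2] len 39.9 normal yaw 76.4
foot yaw 76.79063144266819 73.3936696007556
push yaw-> gap tail to step [ 13.79423018 120.92130126]
top tail [[315.8 185.9]]
top topback [[297.7 175.2]]
top step [[279.5 181.6]]
side tail [[256.8 251.5]]
side topback [[262.7 202.1]]
side step [[258.6 219.7]]
```

View pics/s0c.png

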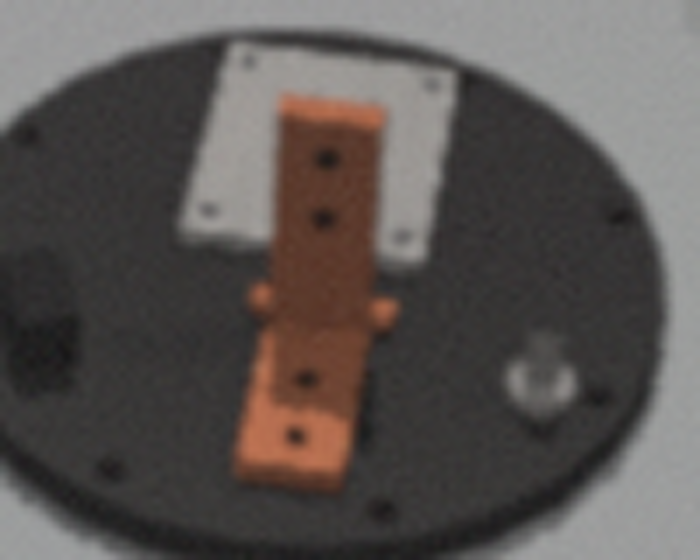

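The side-view predictions match what the picture shows. The tail is at (256.7,251.4), the head at (262.4,202.4) and the step edge at about (258,220.9), so the heights hold and the heel is about 25 mm short of home. I'll come down behind the tail.

```bash
python3 -m inch '[-14,17,-40,1,0, -14,17,-80,1,0, -14,17,-120,1,0, -14,17,-160,1,0, -14,17,-200,1,0, -14,17,-240,1,0, -14,17,-275,1,0, -14,17,-300,1,0, -14,17,-310,1,0, -14,17,-310,1,0]'
python3 -m inch '[1,4,0,0,0, 2,9,0,0,0, 3,13,0,0,0, 4,17,0,0,0, 4.5,19.5,0,0,0, 5,22,0,0,0, 5.6,24.4,0,0,0, 6.2,26.8,0,0,0, 6.2,26.8,0,0,0, 6.2,26.8,0,0,0]'
```

```text
t: 2.4
tool_pos: [0.5379, -0.2227, 0.0256]
orientation: [-2.463, -1.942, 0.004]
force: [0.1, 0.9, -0.4]
opening: 0.0005
gripper_force: 0.0
t: 3.23
tool_pos: [0.5477, -0.1965, 0.0292]
orientation: [2.464, 1.947, 0.0]
force: [-0.4, -3.6, 3.1]
opening: 0.0007
gripper_force: 1.9
```

```bash
python3 -m inch '[0.7,3,-2,0,0, 1.4,6,-3,0,0, 2.1,9,-3,0,0, 2.7,12,-3,0,0, 3.4,15,-3,0,0, 4,17.5,-3,0,0, 4.5,19.5,-3,0,0, 4.9,21,-3,0,0, 5.1,22,-3,0,0, 5.1,22,-3,0,0]'
```

```text
t: 4.07
tool_pos: [0.5529, -0.1756, 0.0267]
orientation: [2.463, 1.946, -0.001]
force: [-1.9, -8.4, 6.5]
opening: 0.0004
gripper_force: 4.1
```

```bash
python3 -m inch '[0.3,1,0,0,0, 0.5,2,0,0,0, 0.7,3,0,0,0, 0.9,4,0,0,0, 0.9,4,0,0,0, 0.9,4,0,0,0]'
```

```text
t: 4.57
tool_pos: [0.553, -0.1752, 0.0268]
orientation: [2.461, 1.942, -0.007]
force: [-5.4, -23.1, 3.7]
opening: 0.0005
gripper_force: 11.8
```

Blocked at 24 N with the tail at disc x ≈ -96.5, so the heel is home. I'll back off, rise, turn 90° and open the fingers to straddle. The front finger will push the upright while the rear finger guards the foot.

```bash
python3 -m inch '[-1,-6,0,0,0, -3,-14,0,0,0, -4,-16,40,0,44, -4,-16,80,7,44, -4,-16,110,14,44, -2,-10,130,21,44, 0,0,130,28,44, 2,8,130,35,44, 3,14,130,42,44, 4,18,130,49,44]'; python3 -m inch '[0,2,0,7,44, 0,4,0,14,44, 1,6,0,21,44, 1,8,0,28,44, 1,8,0,35,44, 1,8,0,41,44, 1,8,0,41,44, 1,8,0,41,44]'
python3 - <<'E'
from h import *
s=robot.read_state();R=cv2.Rodrigues(np.array(s["orientation"]))[0];print("tool y yaw",np.degrees(np.arctan2(R[1,1],R[0,1])),R[2].round(3),s["q"][5])
u=np.array([np.cos(np.radians(77)),np.sin(np.radians(77))]);v=np.array([-u[1],u[0]]);p=np.array(s["tool_pos"][:2])*1000-[562.7,-70.9]
print("along,lat",p@u,p@v,s["tool_pos"][2])
c=read_camera("side");cv2.imwrite("pics/s1.png",cv2.resize(c["image"][140:270,190:330],None,fx=5,fy=4.5))
E
```

```text
t: 5.4
tool_pos: [0.557, -0.1507, 0.1553]
orientation: [-1.425, -2.798, -0.002]
force: [-0.3, -0.5, 0.2]
opening: 0.0406
gripper_force: 0.0
t: 6.07
tool_pos: [0.5579, -0.1435, 0.1552]
orientation: [-0.37, -3.119, -0.001]
force: [-0.5, -0.3, 0.3]
opening: 0.0408
gripper_force: 0.0
tool y yaw 76.45252534092207 [ 0.001  0.001 -1.   ] -1.6755847836333106
along,lat -71.82947625330988 -11.697123823461062 0.15517180277098144
```

View pics/s1.png

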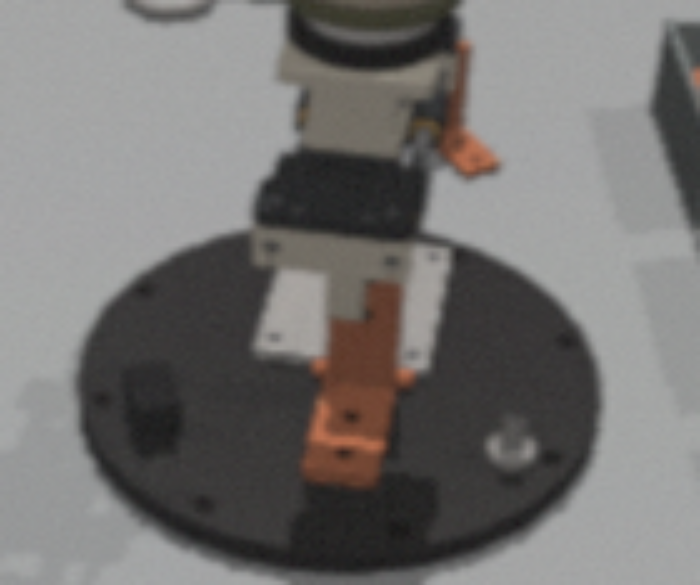

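The side view shows the heel's barrel stubs at (318,365) and (408,375), hard against the step's edge line. The shoe is upright and the rear finger is in line with the foot. I'll go down to a tip height of 81 mm and push.

```bash
python3 -m inch '[2,-1,-35,0,44, 2,-1,-65,0,44, 2,-1,-74,0,44, 2,-1,-74,0,44, 2.9,2.9,-74,0,44, 3.8,6.8,-74,0,44, 4.2,8.7,-74,0,44, 4.7,10.7,-74,0,44, 5.1,12.6,-74,0,44, 5.1,12.6,-74,0,44]'
cat > st.py <<'E'
from h import *
s=robot.read_state()
u=np.array([np.cos(np.radians(77)),np.sin(np.radians(77))]);v=np.array([-u[1],u[0]]);p=np.array(s["tool_pos"][:2])*1000-[562.7,-70.9]
print("t %.2f along %.1f lat %.1f z %.1f Fu %.1f Fz %.1f open %.1f gf %.1f"%(s["t"],p@u,p@v,s["tool_pos"][2]*1000,np.dot(s["force"][:2],u),s["force"][2],s["opening"]*1000,s["gripper_force"]))
E
python3 st.py
```

```text
t: 6.95
tool_pos: [0.5641, -0.1312, 0.0827]
orientation: [0.365, 3.119, -0.001]
force: [0.9, -1.0, 0.0]
opening: 0.0408
gripper_force: 0.7
t 6.95 along -58.5 lat -14.9 z 82.7 Fu -0.8 Fz 0.0 open 40.8 gf 0.7
```

```bash
python3 -m inch '[0.5,2,0,0,44, 0.9,4,0,0,44, 1.4,6,0,0,44, 1.8,8,0,0,44, 2.2,10,0,0,44, 2.7,12,0,0,44, 3.1,14,0,0,44, 3.6,16,0,0,44, 4,18,0,0,44, 4,18,0,0,44]'; python3 st.py;python3 -m inch '[0.5,2,0,0,44, 0.9,4,0,0,44, 1.4,6,0,0,44, 1.8,8,0,0,44, 2.2,10,0,0,44, 2.7,12,0,0,44, 3.1,14,0,0,44, 3.3,15,0,0,44, 3.3,15,0,0,44, 3.3,15,0,0,44]'; python3 st.py
python3 - <<'E'
from h import *
c=read_camera("side");cv2.imwrite("pics/s2.png",cv2.resize(c["image"][140:270,190:330],None,fx=5,fy=4.5))
E
```

```text
t: 7.78
tool_pos: [0.5674, -0.1127, 0.0816]
orientation: [0.365, 3.12, 0.001]
force: [1.0, -2.7, 2.8]
opening: 0.041
gripper_force: 1.3
t 7.78 along -39.7 lat -14.0 z 81.6 Fu -2.4 Fz 2.8 open 41.0 gf 1.3
t: 8.62
tool_pos: [0.5704, -0.0981, 0.0815]
orientation: [-0.365, -3.12, -0.0]
force: [-0.2, -0.9, 0.3]
opening: 0.0405
gripper_force: 0.4
t 8.62 along -24.8 lat -13.6 z 81.5 Fu -0.9 Fz 0.3 open 40.5 gf 0.4
```

View pics/s2.png

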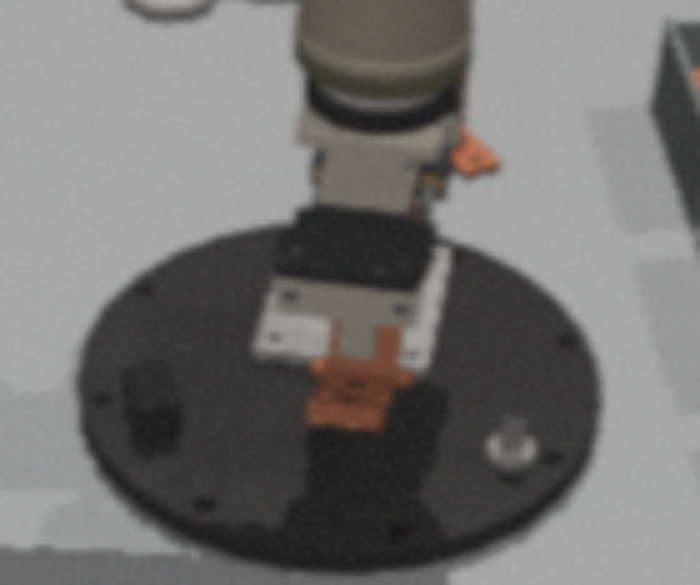

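The shoe is tipped about 34° with its heel still at the edge and the foot rising under the rear finger. I'll continue slowly past balance.

```bash
python3 -m inch '[0.4,1.6,0,0,44, 0.7,3.2,0,0,44, 1.1,4.8,0,0,44, 1.4,6.4,0,0,44, 1.8,8,0,0,44, 2.1,9.4,0,0,44, 2.5,10.8,0,0,44, 2.8,12.2,0,0,44, 2.8,12.2,0,0,44, 2.8,12.2,0,0,44]'; python3 st.py
```

```text
t: 9.5
tool_pos: [0.5735, -0.0859, 0.0817]
orientation: [0.365, 3.12, 0.0]
force: [-0.5, 0.1, 0.7]
opening: 0.0409
gripper_force: 0.2
t 9.50 along -12.2 lat -13.9 z 81.7 Fu -0.0 Fz 0.7 open 40.9 gf 0.2
```

```bash
python3 -m inch '[0.3,1.2,0,0,44, 0.6,2.4,0,0,44, 0.9,3.6,0,0,44, 1.1,4.8,0,0,44, 1.4,6,0,0,44, 1.4,6,0,0,44, 1.4,6,0,0,44, 1.4,6,0,0,44]'; python3 st.py
```

```text
t: 10.17
tool_pos: [0.5748, -0.08, 0.0816]
orientation: [0.366, 3.12, 0.0]
force: [-0.8, 0.2, 0.7]
opening: 0.0409
gripper_force: 0.0
t 10.17 along -6.2 lat -13.8 z 81.6 Fu -0.0 Fz 0.7 open 40.9 gf 0.0
```

```bash
python3 -m inch '[0.2,1,0,0,44, 0.5,2,0,0,44, 0.7,3,0,0,44, 0.9,4,0,0,44, 0.9,4,0,0,44, 0.9,4,0,0,44, 0.9,4,0,0,44]'; python3 st.py
python3 - <<'E'
from h import *
c=read_camera("side");a=cv2.resize(c["image"][160:260,200:310],None,fx=6,fy=5.5);cv2.imwrite("pics/s3.png",a)
E
```

```text
t: 10.75
tool_pos: [0.5757, -0.076, 0.0816]
orientation: [-0.366, -3.12, -0.0]
force: [0.3, 0.2, -0.3]
opening: 0.041
gripper_force: 0.0
t 10.75 along -2.1 lat -13.8 z 81.6 Fu 0.3 Fz -0.3 open 41.0 gf 0.0
```

View pics/s3.png

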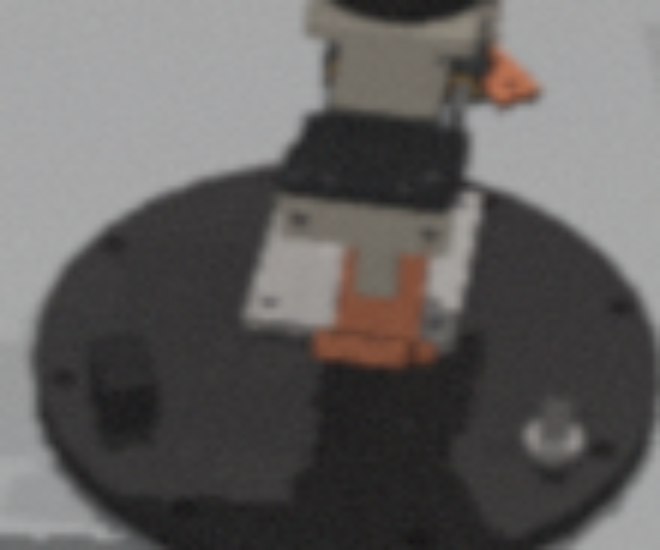

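The foot now appears edge-on as a strip at rows 335–360, so it is raised about 45–48°, close to the camera's elevation. The finger lies in front of the upright and the heel is still in the corner. Creeping on until the foot comes onto the rear finger.

```bash
for i in 1 2 3; do :; done; python3 -m inch '[0.2,1,0,0,44, 0.4,1.9,0,0,44, 0.4,1.9,0,0,44, 0.4,1.9,0,0,44]' >/dev/null; python3 st.py;  python3 -m inch '[0.2,1,0,0,44, 0.4,1.9,0,0,44, 0.4,1.9,0,0,44, 0.4,1.9,0,0,44]'>/dev/null; python3 st.py; python3 -m inch '[0.2,1,0,0,44, 0.4,1.9,0,0,44, 0.4,1.9,0,0,44, 0.4,1.9,0,0,44]'>/dev/null; python3 st.py
python3 - <<'E'
from h import *
c=read_camera("side");a=cv2.resize(c["image"][160:260,200:310],None,fx=6,fy=5.5);cv2.imwrite("pics/s4.png",a)
im=c["image"];hsv=cv2.cvtColor(im,cv2.COLOR_BGR2HSV)
cu=((hsv[...,0]<14)&(hsv[...,1]>110)&(hsv[...,2]>60)).astype(np.uint8);cu[:200]=0;cu[:,:240]=0;cu[:,285:]=0;cu[250:]=0
c2=max(cv2.findContours(cu,0,1)[0],key=cv2.contourArea);print(cv2.boundingRect(c2))
E
```

```text
t 11.13 along -0.1 lat -13.8 z 81.6 Fu 0.1 Fz -0.2 open 40.9 gf 0.0
t 11.47 along 1.9 lat -13.8 z 81.6 Fu -1.1 Fz 0.7 open 41.0 gf 0.0
t 11.80 along 3.8 lat -13.7 z 81.6 Fu -0.1 Fz 0.2 open 41.0 gf 0.0
(253, 205, 20, 21)
```

```bash
python3 - <<'E'
from h import *
t=np.load("side0.npz");K,E=t["K"],t["extrinsics"]
u=np.array([np.cos(np.radians(77)),np.sin(np.radians(77))]);v=np.array([-u[1],u[0]]);
def P(th,x,z,y=0):
    a=np.radians(th);X=x*np.cos(a)+z*np.sin(a)-6;Z=-x*np.sin(a)+z*np.cos(a)+26
    q=np.array([562.7,-70.9])+X*u+(y-14)*v;return np.r_[q,Z]/1000
for th in(40,45,50,55,60,65):
    print(th,[proj(K,E,P(th,*a))[0].round(1).tolist() for a in((-90,-6),(-90,6),(-10,114),(0,0,-28))])
im=read_camera("side")["image"]
for c in(256,260,268):print([im[r,c].tolist() for r in range(203,230)])
E
```

```text
40 [[260.0, 227.4], [260.6, 222.8], [267.9, 182.7], [272.9, 224.2]]
45 [[260.4, 224.4], [261.0, 219.8], [268.2, 182.6], [272.9, 224.2]]
50 [[260.7, 221.4], [261.4, 216.9], [268.4, 182.9], [272.9, 224.2]]
55 [[261.2, 218.4], [261.8, 214.0], [268.6, 183.4], [272.9, 224.2]]
60 [[261.6, 215.5], [262.3, 211.2], [268.7, 184.3], [272.9, 224.2]]
65 [[262.0, 212.6], [262.7, 208.5], [268.8, 185.4], [272.9, 224.2]]
[[138, 142, 146], [151, 154, 158], [146, 149, 155], [141, 145, 151], [139, 143, 151], [134, 139, 148], [129, 134, 146], [128, 133, 149], [126, 132, 151], [107, 115, 135], [93, 104, 129], [72, 86, 125], [56, 76, 124], [59, 78, 129], [57, 77, 128], [52, 68, 109], [38, 51, 79], [37, 46, 69], [39, 48, 71], [35, 46, 71], [35, 44, 65], [31, 36, 46], [29, 29, 32], [31, 31, 31], [32, 32, 29], [32, 33, 34], [32, 31, 33]]
[[96, 107, 113], [96, 107, 114], [91, 101, 110], [92, 101, 109], [96, 105, 113], [94, 105, 113], [97, 105, 114], [95, 106, 112], [88, 99, 114], [72, 89, 127], [63, 84, 133], [60, 81, 133], [63, 84, 134], [60, 81, 133], [62, 83, 135], [54, 73, 124], [45, 59, 93], [36, 46, 71], [34, 43, 69], [37, 47, 71], [37, 45, 72], [33, 42, 61], [32, 36, 42], [31, 29, 32], [30, 28, 30], [34, 35, 36], [31, 33, 33]]
[[98, 107, 113], [84, 97, 116], [70, 88, 128], [60, 82, 132], [62, 81, 132], [60, 80, 132], [58, 81, 135], [61, 80, 133], [61, 81, 134], [63, 83, 136], [60, 80, 134], [60, 81, 131], [61, 81, 132], [58, 77, 125], [53, 71, 116], [52, 68, 107], [45, 59, 93], [40, 51, 79], [40, 51, 75], [39, 51, 78], [38, 49, 79], [40, 52, 82], [41, 52, 74], [33, 37, 48], [35, 36, 35], [37, 36, 39], [36, 36, 39]]
```

View pics/s4.png

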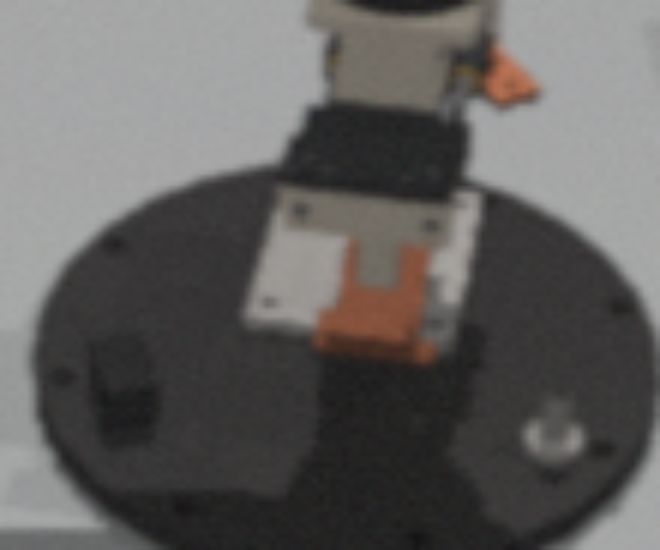

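The tail's lower edge at row ~218.5 gives a tip of about 55°, which matches the rear finger's position of 54–57°. Now I'll ease it forward with the finger sliding up the foot.

```bash
python3 -m inch '[0,0.3,2,0,44, 0.2,1,4,0,44, 0.5,2.2,4.8,0,44, 0.8,3.4,5.5,0,44, 1.3,5.8,7,0,44, 1.9,8.3,8.5,0,44, 2.5,10.7,10,0,44, 3,13.3,11.5,0,44, 3.7,16,13,0,44, 3.7,16,13,0,44]'>/dev/null;python3 st.py
python3 - <<'E'
from h import *
im=read_camera("side")["image"]
print([im[r,260].tolist() for r in range(195,225)])
E
```

```text
t 12.73 along 20.9 lat -13.8 z 95.0 Fu 1.3 Fz 0.2 open 40.8 gf 1.0
[[116, 126, 137], [115, 126, 142], [109, 123, 152], [110, 126, 164], [106, 127, 170], [98, 118, 164], [75, 92, 132], [56, 73, 112], [52, 68, 112], [53, 71, 112], [49, 64, 97], [43, 57, 89], [40, 54, 87], [47, 58, 92], [45, 57, 90], [43, 53, 86], [46, 59, 91], [45, 58, 90], [41, 57, 88], [46, 56, 89], [46, 58, 89], [40, 54, 85], [45, 56, 89], [42, 56, 87], [45, 56, 89], [41, 54, 89], [43, 54, 86], [41, 55, 88], [48, 60, 94], [41, 49, 77]]
```

It is held at about 77°, with +1.3 N on the rear finger. Finishing the lowering.

```bash
python3 -m inch '[0.4,1.8,1,0,44, 0.9,3.8,2,0,44, 1.3,5.8,3,0,44, 1.8,7.8,4,0,44, 2.2,9.8,5,0,44, 2.7,11.8,5,0,44, 3.2,13.8,5,0,44, 3.6,15.8,5,0,44, 4.1,17.8,5,0,44, 4.5,19.6,5,0,44]'>/dev/null;python3 st.py
python3 -m inch '[0.4,1.7,0,0,44, 0.8,3.4,0,0,44, 1.2,5.1,0,0,44, 1.6,6.8,0,0,44, 2,8.5,0,0,44, 2.4,10.2,0,0,44, 2.4,10.2,0,0,44]'>/dev/null;python3 st.py
python3 - <<'E'
from h import *
im=read_camera("side")["image"]
cv2.imwrite("pics/s5.png",cv2.resize(im[160:260,200:310],None,fx=6,fy=5.5))
print([im[r,264].tolist() for r in range(185,212)])
E
```

```text
t 13.62 along 40.1 lat -13.8 z 99.7 Fu 0.6 Fz -0.2 open 41.1 gf 0.0
t 14.20 along 51.0 lat -13.7 z 99.6 Fu 0.3 Fz -0.4 open 40.9 gf 0.0
[[100, 109, 113], [95, 103, 109], [100, 109, 114], [95, 103, 110], [98, 106, 112], [99, 107, 112], [99, 107, 113], [99, 107, 113], [98, 106, 112], [96, 105, 108], [90, 101, 120], [79, 100, 153], [66, 91, 149], [58, 78, 126], [55, 73, 117], [53, 70, 112], [49, 64, 102], [48, 61, 96], [47, 62, 98], [45, 59, 97], [46, 62, 97], [47, 60, 96], [49, 64, 99], [47, 63, 98], [45, 58, 95], [45, 59, 94], [47, 61, 97]]
```

```bash
python3 -m inch '[0,0,20,0,44, 0,0,60,0,44, 0,0,100,0,44, 0,0,140,0,44, 0,-30,170,0,44, 0,-65,170,0,44, 0,-100,170,0,44, 0,-140,170,0,44, 0,-180,170,0,44, 0,-180,170,0,44]'>/dev/null;python3 st.py
python3 - <<'E'
from h import *
t=np.load("side0.npz");K,E=t["K"],t["extrinsics"]
im,Kw,Ew,s=wrist();top=read_camera("top")["image"];side=read_camera("side")["image"]
cv2.imwrite("pics/fin.png",np.hstack([cv2.resize(side[150:260,190:330],(400,330)),cv2.resize(top[130:240,220:340],(400,330))]))
u=np.array([np.cos(np.radians(77)),np.sin(np.radians(77))]);v=np.array([-u[1],u[0]])
def P(X,Z,y=-14):return np.r_[np.array([562.7,-70.9])+X*u+y*v,Z]/1000
print("expected full-frame px: tail-rear, tail-front, head")
tt=np.load("top0.npz")
for A in((K,E),(tt["K"],tt["extrinsics"])):print([proj(*A,P(*a))[0].round(1).tolist() for a in((-12,116),(0,116),(108,42))])
E
```

```text
t 15.08 along -131.7 lat -54.7 z 269.2 Fu -0.4 Fz 0.3 open 40.9 gf 0.0
expected full-frame px: tail-rear, tail-front, head
[[264.2, 200.2], [264.9, 197.4], [268.8, 192.9]]
[[285.9, 173.9], [282.1, 173.0], [249.1, 169.6]]
```

View pics/fin.png

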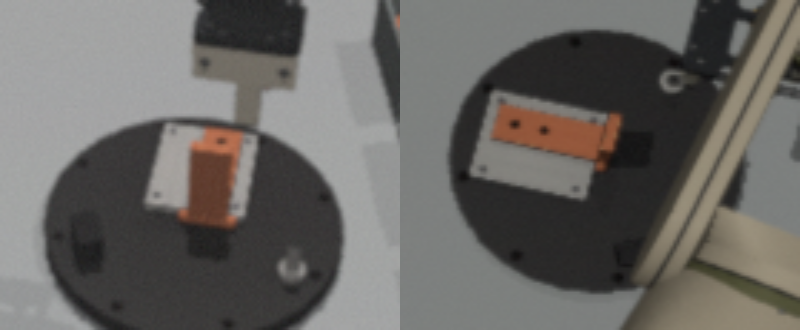

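In both views the upright lies flat on the step with the foot standing. The side view has the tail's rear edge at (212,150) against an expected (212,151). The top view has the head end at (494,120) against an expected (497,119). The heel stubs sit against the edge, and the bystanders I can see have not moved.

```bash
python3 -c "
from plant import job
print(job.close_job())"
```

```text
the job is handed in; nothing more can be done
None
```

The job is handed in: the shoe was pushed home, tipped and eased down, and the last pictures show it lying flat on the step with its heel against the edge and the arm clear; no verdict was returned.

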